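Open a locked centrifuge with its emergency release pin

ROBOT

A 6-joint arm with a two-finger parallel gripper is mounted at the origin on a cart in front of the work surface, level with it; the furniture and walls round the work are solid. World frame = base frame: x ahead of the robot, y to its left, z up, the work surface at z = 0. Lengths are in mm, angles in degrees, forces in N, time in s.
With the tool pointing down it reaches from about 300 to 850 mm from the base axis. Payload 4.2 kg.
Tool frame: the origin (TCP) lies on the centre line of the jaws, within the pads' length; the fingertips stand 8 mm ahead of it and the grasp point (between the pads) lies 11 mm behind it; z points along the fingers, y is the line along which they close (so a half turn about z gives the same grasp; the last joint's range is limited). The gripper opens to 91 mm and grips with 3 to 60 N. Pads are 32 mm wide; open, the fingers measure 118 mm over their backs; the gripper's body (76 mm by 178 mm) begins 60 mm behind the grasp point.
Start: joints at [-66.349, 18.312, 89.639, -0, 72.044, -1.146], TCP at [241.168, -521.996, 221.976] pointing down, gripper open.
Joint ranges: [-177.97, 177.97], [-48.28, 115.42], [12.27, 149.76], [-77.06, 257.06], [2.81, 150.46], [-146.56, 146.56]. Speed limits (degrees/s): [147.25, 147.25, 180, 180, 180, 180].

INTERFACE

Orientations are given as [roll, pitch, yaw] about the fixed x, y, z axes, in that order (R = Rz(yaw) Ry(pitch) Rx(roll)).
In Python, from workcell import telemetry, eyes, ticket gives the robot as it stands. The module is installed in compiled form; this text tells all that it offers.
- The arm moves only by the shell command python3 -m crank 'ROWS' [OPENING] [FORCE]. ROWS is JSON, a list of rows, each an object of numbers: "dx", "dy", "dz": the shift along the world's x, y, z normalised to -1 to 1, where 1 is 80 cm; "yaw": the turn about the world's z normalised to -1 to 1, where 1 is 5 degrees. A call has 1 to 10 rows; each row shifts and turns the commanded pose from where the row before left it; what a row does not reach is not made up. A row lasts 1/8 s, in which the tool goes at most 62.5 mm and 10.7 degrees, less where a joint would pass 70% of its speed; a pose out of reach is approached as far as the arm can. A call with a number of a shift or a turn outside -1 to 1 is refused whole. A call with a gripper value outside its range is refused whole. OPENING is the opening, from 0 (shut) to 1 (fully open), set as the call begins (- or left out, the last holds). The fingers move at their own pace and stop on an object; FORCE is the grip in N (left out, the last holds). Time passes only in rows, so rows that do not move let the fingers close. It gives the time, the measured TCP pose, the force, the opening and the grip force at its end, in the units of the state.
- telemetry.state(): the state, without advancing time (a new reading comes with each control period).
- eyes.grab_frame(name): name is "scene" or "side" or "wrist"; returns the picture (384x512x3 uint8, red, green, blue); there is no depth.
- eyes.calibration(name): a dict with "camera_matrix" (3x3 intrinsics, pixels), "world_from_camera" (4x4, takes a point from camera to world coordinates). Camera axes: x right, y down, z forward; pixel columns grow to the right and rows downward; lengths in mm; the calibration is good to about 2 mm. A picture is of the moment at which its call begins: read the wrist's pose just before it. calibration takes no time and is no camera call; for the wrist camera it gives the pose at the moment of the call.
- ticket.job_done(): hands the job in; it is judged then, once.
The state is a dict: "time_s": time; "qpos": joint angles; "qvel": joint speeds; "effort": joint torques, N m; "ee_pos": TCP position; "ee_rot": TCP orientation; "force": force on the tool from outside, world axes, zero at the start; "torque": the same for the moment, N m; "gripper_width": finger opening in mm; "gripper_force": force on a finger pad.
Only numpy, scipy, OpenCV 4.12 (cv2) and the standard library are available. Lean on these libraries where they do the work, as an engineer would, in place of code of your own. Each camera call takes 0.05 s, during which the arm holds its last target. There are 200 camera calls.

TASK

The small benchtop centrifuge has lost power with its lid locked. Take the release pin from the tool stand, push it straight down through the small release hole in the centrifuge's front deck and feel gently for the spring catch underneath until the lid springs up; never force the pin. Then put the pin back in its own hole of the stand, swing the lid fully open, and leave the rotor key and the other things on the bench where they are.

Things in the scene. Friction and masses are not known exactly. Their poses are not given: they have to be found in the camera images.
- pin_grip (a point): Release pin, the straight tool in the stand (the other one has a T-bar): centre of its upright black grip, 14 mm across and 50 mm long, round. Below the grip a bare steel shaft, 7 mm thick and 66 mm long, points down. This point is 91 mm above the tip and 25 mm below the top end. z along the pin, up. 45 g or so.
- pin_tip (a point): Release pin: centre of the lower end of its steel shaft (slightly chamfered). In the stand the tip rests on the floor of its hole.
- release_port (a point): Mouth centre of the release hole: 9 mm wide, countersunk 2 mm more all round, upright through the 10 mm deck, 52 mm ahead of the shut lid's edge. z up. The spring catch sits unseen below, its pad 13 to 39 mm under the mouth (differs each time). Pressing starts at 3 N, rises 0.7 N per mm, frees the lid after 8 mm (8 to 9 N), meets a hard stop at 9.5 mm (10 N). Over 14 N spoils it.
- lid (a joint): Centrifuge lid, angle in rad: 0 shut and locked, about 0.8 when it has sprung up after release, 1.5 fully open (hinge stop). Once sprung it moves easily (under 3 N at the lip) and stays at any angle where it is left.
- lid_hinge (a point): Centrifuge lid: middle of its hinge line at the rear of the case. Own y axis lies along the hinge; at lid angle 0 own -x points to the front lip and z up. The lid turns with this frame: its front edge 158 mm out along -x, 180 mm wide, its underside 5 mm below and its top 15 mm above this point. Deck 6 mm below the hinge.
- lid_lip (a point): Centrifuge lid: centre of the finger tab that sticks out of the middle of the lid's front edge (32 mm wide, 10 mm thick, 22 mm proud), 169 mm from the hinge. Moves with the lid.
- centrifuge: Fixed white case, 250 mm deep (x), 200 mm wide (y), deck 105 mm high; origin at the centre of its underside; own -x is its front with the dead display, +x its rear. The release hole lies in the deck at own (-102, -58) mm, near the front right corner. Grey lid behind it. Under the lid a rotor.
- tool_stand: Fixed grey stand block, 44 x 84 x 58 mm, origin at the centre of its underside; own y along its 84 mm length. Two upright holes at own y = -22 and +22 mm, 9 mm wide with a 2 mm countersink, 50 mm deep. One holds the release pin, the other the rotor key; which is which varies.
- stand_seat0 (a point): Tool stand: centre of the floor of the hole at own y = -22 mm, 8 mm above the stand's underside, 50 mm below its top.
- stand_seat1 (a point): Tool stand: centre of the floor of the hole at own y = +22 mm, 8 mm above the stand's underside, 50 mm below its top.
- rotor_key: Rotor key (leave it): steel T-handled key standing in the other hole of the stand, shaft 7 mm thick, T-bar 56 mm long and 11 mm thick about 140 mm above the bench. Origin at its lower end.
- clips: Bystander: blue hinged clip box, shut, 78 x 110 x 44 mm, origin under its centre.
- tweezers: Bystander: thin steel forceps lying flat, 17 x 122 x 6 mm, origin under its centre.
- cassette_a: Bystander: white tissue cassette lying flat in front of the centrifuge, 29 x 41 x 6 mm, origin under its centre.

How it is judged (in metres and radians):
On the way, in this order (a step that is already met when the one before it is completed fails the run):
1. the tip of the release pin is in the release hole, more than 11 mm deep (horizontal distance between pin_tip and release_port below 0.004 m and z of pin_tip in the frame of release_port below -0.011 m and value of joint lid below 0.05 rad), for 0.1 s.
2. the catch has let go and the lid has sprung up (value of joint lid above 0.2 rad), for 0.1 s.
At the end, for the whole second after the job is handed in: The lid stands fully open, by more than 1.35 rad and the release pin is back upright in a hole of the tool stand, its tip within 6 mm of the hole's floor, at rest (value of joint lid above 1.35 rad and (distance between pin_tip and stand_seat0 below 0.006 m or distance between pin_tip and stand_seat1 below 0.006 m) and angle between pin_grip's own z axis and vertical below 0.12 rad and linear speed of release_pin below 0.02 m/s); the robot touches nothing.
It fails at once if the pin presses the spring catch with more than 14 N (contact force between release_pin and release_catch above 14 N).
It fails at once if the pin is pressed on the centrifuge with more than 25 N (contact force between release_pin and centrifuge above 25 N).
It fails at once if the rotor key is pulled out or knocked over (its lower end moves more than 15 mm) (distance of rotor_key from where it was at the start of the episode above 0.015 m).
It fails at once if a thing on the bench is moved by more than 30 mm (distance of any of clips, tweezers, cassette_a from where it was at the start of the episode above 0.03 m).
It also fails if it takes over 58 s, if anything falls off the work surface, if the arm or the gripper's body presses on something with over 40 N, if the wrist force passes 120 N, or if a joint passes its speed limit or range.

## Working session

There is one attempt and no reset: what is moved stays moved. The work goes in short steps, Python scripts to look and compute and a shell command to move; the robot and the scene stay as the last step left them, time stands still between calls to the robot, and variables do not carry over. Pictures are saved under pics/ and viewed, at most 10 in all, crops included, and the job is handed in when it is done.

```bash
mkdir -p pics
cat > h.py <<'E'
import numpy as np, cv2
from workcell import telemetry, eyes, ticket
def snap(n,f):
    im=eyes.grab_frame(n); cv2.imwrite('pics/'+f,im[:,:,::-1]); return im
def ray(n,u,v,c=None):
    c=c or eyes.calibration(n); K=np.array(c['camera_matrix']);T=np.array(c['world_from_camera'])
    d=T[:3,:3]@np.linalg.solve(K,[u,v,1.]); return T[:3,3],d
def onz(n,u,v,z,c=None):
    o,d=ray(n,u,v,c); return o+d*(z-o[2])/d[2]
def proj(n,p,c=None):
    c=c or eyes.calibration(n); K=np.array(c['camera_matrix']);T=np.array(c['world_from_camera'])
    q=K@(T[:3,:3].T@(np.array(p,float)-T[:3,3])); return q[:2]/q[2]
def tri(a,b):
    A=np.zeros((3,3));B=np.zeros(3)
    for o,d in(a,b):
        d=d/np.linalg.norm(d);P=np.eye(3)-np.outer(d,d);A+=P;B+=P@o
    return np.linalg.solve(A,B)
E
python3 - <<'E'
from h import *
a=snap('scene','a.png');b=snap('side','b.png')
for n in('scene','side','wrist'):
    c=eyes.calibration(n);print(n,np.round(c['world_from_camera'],2).tolist(),np.round(c['camera_matrix'],1).tolist())
print(telemetry.state())
E
```

```text
scene [[0.85, -0.39, 0.36, 205.04], [-0.53, -0.61, 0.59, -764.07], [-0.01, -0.69, -0.72, 699.38], [0.0, 0.0, 0.0, 1.0]] [[441.3, 0.0, 258.3], [0.0, 441.3, 195.1], [0.0, 0.0, 1.0]]
side [[-0.69, -0.5, 0.52, 84.41], [-0.72, 0.49, -0.48, 176.05], [-0.02, -0.71, -0.71, 686.74], [0.0, 0.0, 0.0, 1.0]] [[351.0, 0.0, 258.5], [0.0, 351.0, 193.5], [0.0, 0.0, 1.0]]
wrist [[0.42, -0.88, -0.22, 301.22], [-0.91, -0.41, -0.1, -494.76], [-0.0, 0.24, -0.97, 384.1], [0.0, 0.0, 0.0, 1.0]] [[335.4, 0.0, 252.1], [0.0, 335.4, 191.4], [0.0, 0.0, 1.0]]
{'time_s': 0.1, 'qpos': array([-6.63494662e+01,  1.83492468e+01,  8.96985088e+01,  1.97932426e-04,
        7.20426569e+01, -1.14699210e+00]), 'qvel': array([-0.03158184, -0.01950804, -0.20269199, -0.07578473,  0.00116219,
        0.0568405 ]), 'effort': array([ 3.68180363e-04, -4.13331485e+01, -2.32509917e+01,  7.30535388e-02,
        4.21923702e-02, -5.37957101e-05]), 'ee_pos': array([ 240.98475003, -521.59912794,  221.19775922]), 'ee_rot': array([-1.79909609e+02, -1.99798401e-03,  2.47974631e+01]), 'force': array([-0.60466381,  0.00208347, -0.71421473]), 'torque': array([ 0.05171701, -0.01987799,  0.04436896]), 'gripper_force': 0.0, 'gripper_width': 90.92738753439842}
```

View pics/a.png

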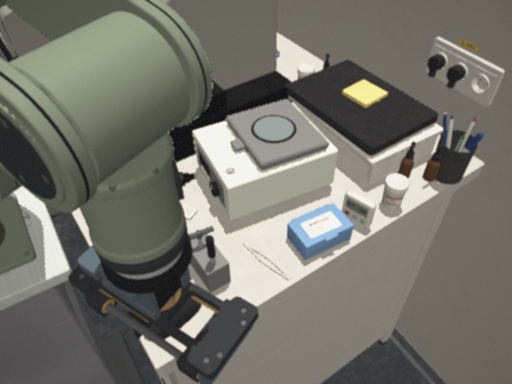

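View pics/b.png

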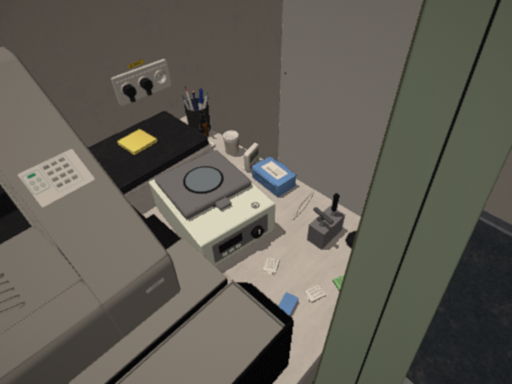

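The scene view shows the pin grip near (211,246) and the port near (230,170). The side view shows the grip near (335,203), the key's T-bar near (322,214) and the port near (255,205).

Run:
```python
from h import *
t=lambda a,b:np.round(tri(ray('scene',*a),ray('side',*b)),1)
print('grip',t((211,246),(335,203)),'port',t((230,170),(255,205)),onz('scene',230,170,105),onz('side',255,205,105))
print('lip',t((238,146),(223,204)))
for n,f in(('scene','a'),('side','b')):
    im=cv2.imread(f'pics/{f}.png');x,y,w=((150,200,120,110) if n=='scene' else (285,165,110,110))[:3]
    cv2.imwrite(f'pics/{f}2.png',cv2.resize(im[y:y+110,x:x+w],None,fx=5,fy=5,interpolation=3))
A=cv2.imread('pics/a2.png')[:, :390];B=cv2.imread('pics/b2.png')[:,:400]
A=cv2.resize(cv2.imread('pics/a.png')[150:310,170:270],None,fx=3.7,fy=3.7,interpolation=3)
B=cv2.resize(cv2.imread('pics/b.png')[145:305,240:350],None,fx=3.7,fy=3.7,interpolation=3)
cv2.imwrite('pics/c.png',np.hstack([A,B]))
```

```text
grip [ 373.6 -328.6   99.2] port [ 491.4 -187.7  107.2] [ 492.69704091 -185.42130731  105.        ] [ 492.60821244 -189.05875025  105.        ]
lip [ 540.7 -135.7  110.8]
```

View pics/c.png

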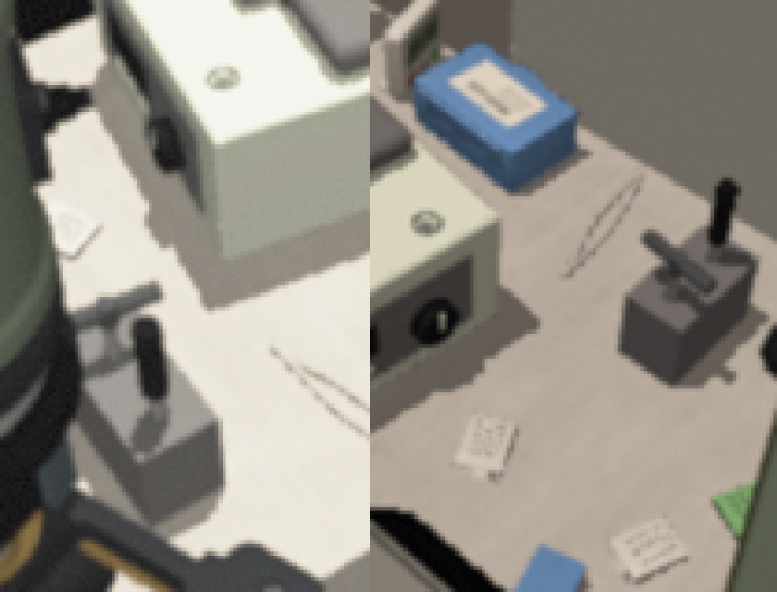

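Run:
```python
from h import *
r=lambda p:np.round(p,1)
S=lambda u,v:(170+u/3.7,150+v/3.7)
D=lambda u,v:(240+(u-370)/3.7,145+v/3.7)
print('top',r(tri(ray('scene',*S(149,322)),ray('side',*D(728,184)))),'gripbot',r(tri(ray('scene',*S(153,398)),ray('side',*D(720,242)))))
print('top@124',r(onz('scene',*S(149,322),124)),r(onz('side',*D(728,184),124)))
print('port',r(onz('scene',*S(223,77),105)),r(onz('side',*D(428,222),105)))
print('tbar',r(onz('side',*D(648,238),140)),r(onz('side',*D(708,284),140)),r(onz('scene',*S(155,293),140)))
print('stand top corners scene',r(onz('scene',*S(220,422),58)),r(onz('scene',*S(147,485),58)),'side',r(onz('side',*D(625,293),58)),r(onz('side',*D(682,328),58)),r(onz('side',*D(755,257),58)))
print('case corners',r(onz('scene',*S(217,140),105)),r(onz('side',*D(499,215),105)),r(onz('scene',194,136,105)),r(onz('scene',333,150,105)),r(onz('side',152,183,105)))
```

```text
top [ 374.1 -330.   124.8] gripbot [ 371.1 -331.4   72.5]
top@124 [ 375.2 -329.1  124. ] [ 373.4 -330.5  124. ]
port [ 492.  -187.8  105. ] [ 491.5 -190.2  105. ]
tbar [ 370.3 -249.   140. ] [ 325.2 -246.1  140. ] [ 380.4 -328.   140. ]
stand top corners scene [ 395.1 -351.    58. ] [ 349.5 -363.5   58. ] side [ 393.  -266.3   58. ] [ 350.4 -269.9   58. ] [ 354.4 -349.1   58. ]
case corners [ 466.  -227.6  105. ] [ 465.2 -225.5  105. ] [480.3 -49.6 105. ] [ 702.4 -247.6  105. ] [722.1 -60.  105. ]
```

Run:
```python
from h import *
S=lambda u,v:(170+u/3.7,150+v/3.7)
D=lambda u,v:(240+(u-370)/3.7,145+v/3.7)
p=tri(ray('scene',*S(155,293)),ray('side',*D(648,238)));print(p,proj('scene',p),S(155,293))
for z in(90,100,110,120,140):print(z,onz('side',*D(648,238),z)[:2],onz('side',*D(708,284),z)[:2])
```

```text
[ 396.54430492 -288.3882218    89.28048775] [211.99618892 229.08707083] (211.89189189189187, 229.18918918918916)
90 [ 396.4573409  -287.87410558] [ 347.22503169 -284.66903863]
100 [ 391.22814829 -280.09973351] [ 342.82085826 -276.94837605]
110 [ 385.99895568 -272.32536145] [ 338.41668483 -269.22771346]
120 [ 380.76976307 -264.55098938] [ 334.01251139 -261.50705087]
140 [ 370.31137786 -249.00224525] [ 325.20416453 -246.0657257 ]
```

```bash
R='{"dx":0.0166,"dy":0.024,"yaw":1}'; python3 -m crank '[{"dx":0.0166,"dy":0.024,"yaw":1},{"dx":0.0166,"dy":0.024,"yaw":1},{"dx":0.0166,"dy":0.024,"yaw":1},{"dx":0.0166,"dy":0.024,"yaw":1},{"dx":0.0166,"dy":0.024,"yaw":1},{"dx":0.0166,"dy":0.024,"yaw":1},{"dx":0.0166,"dy":0.024,"yaw":1},{"dx":0.0166,"dy":0.024,"yaw":1},{"dx":0.0166,"dy":0.024,"yaw":1},{"dx":0.0166,"dy":0.024,"yaw":1}]' 0.5 30
python3 -m crank '[{"yaw":1},{"yaw":1},{"yaw":1},{}]'
python3 - <<'E'
from h import *
c=eyes.calibration('wrist');im=snap('wrist','w1.png')
for p in((373.5,-330,124),(372,-330,99),(372,-286,90)):print(proj('wrist',p,c))
import json;json.dump({k:np.array(v).tolist() for k,v in c.items()},open('c1.json','w'))
E
```

```text
[  71.02277899 -103.37252732]
[ 88.42148837 -80.21273523]
[  37.51568654 -102.47822048]validation failed for argument at $[0]...
validation failed for argument at $[0]...
```

View pics/w1.png

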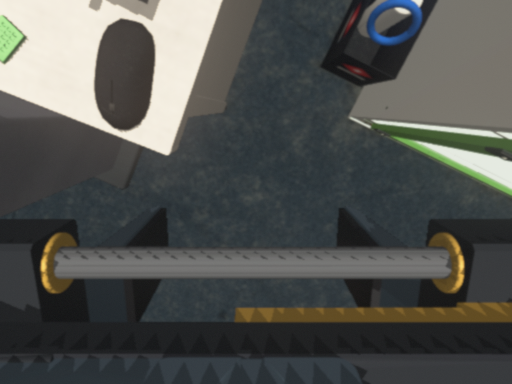

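The call was refused, so the picture only shows the start pose. I'll give every row all four keys.

```bash
python3 -m crank '[{"dx":0.0166,"dy":0.024,"dz":0,"yaw":1},{"dx":0.0166,"dy":0.024,"dz":0,"yaw":1},{"dx":0.0166,"dy":0.024,"dz":0,"yaw":1},{"dx":0.0166,"dy":0.024,"dz":0,"yaw":1},{"dx":0.0166,"dy":0.024,"dz":0,"yaw":1},{"dx":0.0166,"dy":0.024,"dz":0,"yaw":1},{"dx":0.0166,"dy":0.024,"dz":0,"yaw":1},{"dx":0.0166,"dy":0.024,"dz":0,"yaw":1},{"dx":0.0166,"dy":0.024,"dz":0,"yaw":1},{"dx":0.0166,"dy":0.024,"dz":0,"yaw":1}]' 0.5 30
```

```text
time_s: 1.4
ee_pos: [374.2, -329.2, 221.7]
ee_rot: [-180.0, -0.0, 75.0]
force: [0.1, -0.2, -1.0]
gripper_width: 45.9
gripper_force: 0.0
```

Run:
```python
from h import *
c=eyes.calibration('wrist');im=snap('wrist','w2.png')
for p in((373.5,-330,124),(372,-286,90),(373,-330,58)):print(proj('wrist',p,c))
import json;json.dump({k:np.array(v).tolist() for k,v in c.items()},open('c1.json','w'))
```

```text
[252.75957246 194.14732131]
[237.93470525 137.59379416]
[252.21792472 177.75787928]
```

View pics/w2.png

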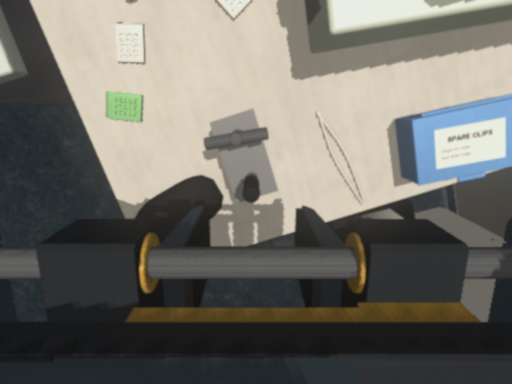

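The pin's grip top is at about (251,192) and the key at (237,138), both as predicted. I'll descend and grasp.

```bash
python3 -m crank '[{"dx":0,"dy":-0.001,"dz":-0.05,"yaw":0},{"dx":0,"dy":0,"dz":-0.05,"yaw":0},{"dx":0,"dy":0,"dz":-0.04,"yaw":0},{"dx":0,"dy":0,"dz":-0.026,"yaw":0},{"dx":0,"dy":0,"dz":0,"yaw":0},{"dx":0,"dy":0,"dz":0,"yaw":0}]'
python3 -m crank '[{"dx":0,"dy":0,"dz":0,"yaw":0},{"dx":0,"dy":0,"dz":0,"yaw":0},{"dx":0,"dy":0,"dz":0,"yaw":0},{"dx":0,"dy":0,"dz":0,"yaw":0},{"dx":0,"dy":0,"dz":0,"yaw":0},{"dx":0,"dy":0,"dz":0,"yaw":0}]' 0 30
python3 - <<'E'
from h import *
snap('side','s1.png')
E
```

```text
time_s: 2.2
ee_pos: [374.3, -331.4, 89.9]
ee_rot: [179.9, 0.0, 74.8]
force: [-0.2, -0.5, -0.0]
gripper_width: 45.9
gripper_force: 0.0
time_s: 2.95
ee_pos: [373.9, -330.8, 89.4]
ee_rot: [-180.0, 0.0, 74.8]
force: [-0.9, 0.2, 3.1]
gripper_width: 13.4
gripper_force: 30.0
```

```bash
python3 -m crank '[{"dx":0,"dy":0,"dz":0.02,"yaw":0},{"dx":0,"dy":0,"dz":0.04,"yaw":0},{"dx":0,"dy":0,"dz":0.046,"yaw":0},{"dx":0,"dy":0,"dz":0.04,"yaw":0},{"dx":0,"dy":0,"dz":0,"yaw":0}]'
python3 -m crank '[{"dx":0.0148,"dy":0.0178,"dz":0,"yaw":-1},{"dx":0.0148,"dy":0.0178,"dz":0,"yaw":-1},{"dx":0.0148,"dy":0.0178,"dz":0,"yaw":-1},{"dx":0.0148,"dy":0.0178,"dz":0,"yaw":-1},{"dx":0.0148,"dy":0.0178,"dz":0,"yaw":-1},{"dx":0.0148,"dy":0.0178,"dz":0,"yaw":-1},{"dx":0.0148,"dy":0.0178,"dz":0,"yaw":-1},{"dx":0.0148,"dy":0.0178,"dz":0,"yaw":-1},{"dx":0.0148,"dy":0.0178,"dz":0,"yaw":-1},{"dx":0.0148,"dy":0.0178,"dz":0,"yaw":-1}]'
python3 -m crank '[{"dx":0,"dy":0,"dz":0,"yaw":-1},{"dx":0,"dy":0,"dz":0,"yaw":-1},{"dx":0,"dy":0,"dz":0,"yaw":-1},{"dx":0,"dy":0,"dz":0,"yaw":-1},{"dx":0,"dy":0,"dz":0,"yaw":-1},{"dx":0,"dy":0,"dz":0,"yaw":0}]'
python3 - <<'E'
from h import *
e=telemetry.state()['ee_pos'];c=eyes.calibration('wrist')
im={n:snap(n,n+'3.png') for n in('scene','side','wrist')}
tip=e-[0,0,81.4];print(e,tip)
P=(491.8,-189,105)
L=[]
for n in('scene','side','wrist'):
    cc=c if n=='wrist' else None
    a,b=proj(n,P,cc),proj(n,tip,cc);print(n,a,b)
    x,y=np.round(a).astype(int)
    x=np.clip(x,35,476);y=np.clip(y,40,339);L.append(cv2.resize(im[n][y-40:y+40,x-35:x+30,::-1],(260,320),interpolation=3));print(x-35,y-40)
cv2.imwrite('pics/d.png',np.hstack(L))
E
```

```text
time_s: 3.62
ee_pos: [375.3, -331.8, 207.9]
ee_rot: [179.7, 0.1, 74.8]
force: [0.2, 0.2, -0.1]
gripper_width: 13.5
gripper_force: 30.0
time_s: 4.88
ee_pos: [492.0, -187.5, 203.9]
ee_rot: [-179.9, 0.1, 24.6]
force: [0.1, -0.2, -0.4]
gripper_width: 13.5
gripper_force: 30.0
time_s: 5.62
ee_pos: [491.7, -188.1, 204.2]
ee_rot: [-179.9, 0.2, -0.1]
force: [-0.4, -0.3, -0.9]
gripper_width: 13.5
gripper_force: 30.0
[ 491.6826397  -188.06860773  204.18201882] [ 491.6826397  -188.06860773  122.78201882]
scene [230.49480874 171.20324921] [229.6938254  164.26149538]
195 131
side [255.22437101 205.19826358] [254.78176057 199.99080354]
220 165
wrist [251.95300051 192.31408353] [250.6817857  198.28386233]
217 152
```

View pics/d.png

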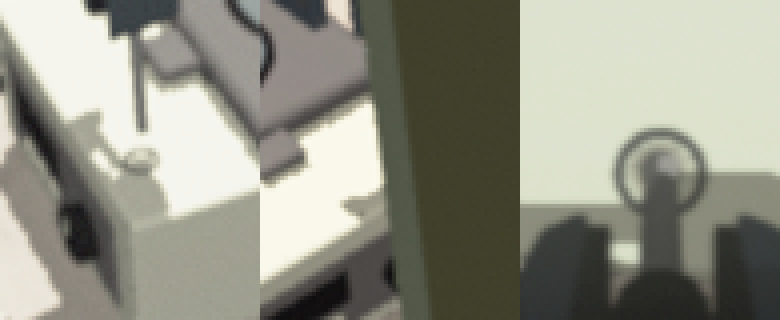

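```bash
python3 -m crank '[{"dx":0,"dy":0,"dz":-0.014,"yaw":0},{"dx":0,"dy":0,"dz":0,"yaw":0}]'
python3 - <<'E'
from h import *
e=telemetry.state()['ee_pos'];c=eyes.calibration('wrist')
w=snap('wrist','w4.png');s=snap('scene','s4.png')
tip=e-[0,0,81.4];print(tip,proj('wrist',tip,c),proj('scene',tip))
for u,v in((252,195),(252,194)):print(onz('wrist',u,v,105,c))
A=cv2.resize(w[175:215,232:272,::-1],(400,400),interpolation=3);B=cv2.resize(s[145:185,210:250,::-1],(400,400),interpolation=3)
cv2.imwrite('pics/e.png',np.hstack([A,B]))
E
```

```text
time_s: 6.02
ee_pos: [491.5, -188.1, 193.4]
ee_rot: [-179.9, 0.2, -0.2]
force: [-0.3, 0.1, -0.3]
gripper_width: 13.3
gripper_force: 30.0
[ 491.51878165 -188.06620464  111.96807459] [250.65772698 198.27820617] [229.93714094 168.38519252]
[ 492.2391037  -189.07288976  105.        ]
[ 493.03889663 -189.07610941  105.        ]
```

View pics/e.png

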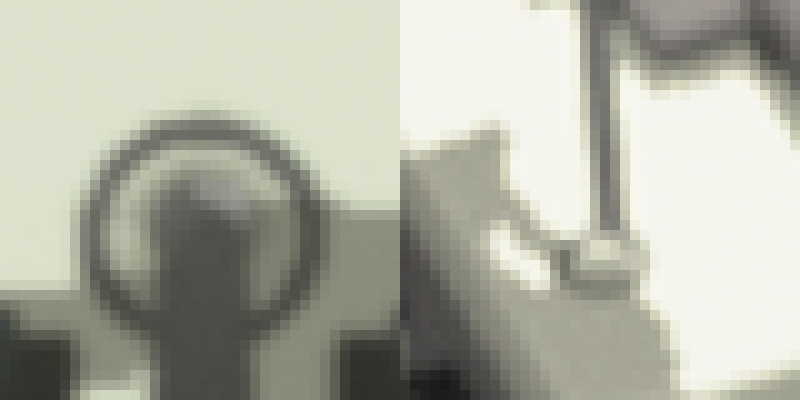

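Wrist view: the ring centre is at about (252.3,197.9) and the tip disc at about (252.3,197). They are nearly concentric.

```bash
python3 - <<'E'
from h import *
print(onz('wrist',252.3,197.9,105),onz('wrist',252.3,197,112))
E
python3 -m crank '[{"dx":0,"dy":0,"dz":-0.006,"yaw":0},{"dx":0,"dy":0,"dz":-0.006,"yaw":0},{"dx":0,"dy":0,"dz":-0.004,"yaw":0}]'
```

```text
[ 490.49843998 -189.64607401  105.        ] [ 493.09553974 -189.65362666  112.        ]
time_s: 6.5
ee_pos: [493.0, -188.6, 184.4]
ee_rot: [179.9, -0.1, -0.2]
force: [-4.3, 1.1, 13.7]
gripper_width: 13.3
gripper_force: 30.0
```

The tip touched the countersink and was pushed toward −x, matching the measured offset of about −2.5 mm. I'll back up, shift and retry.

```bash
python3 -m crank '[{"dx":0,"dy":0,"dz":0.005,"yaw":0},{"dx":-0.0028,"dy":0,"dz":0,"yaw":0},{"dx":0,"dy":0,"dz":0,"yaw":0}]'
python3 -m crank '[{"dx":0,"dy":0,"dz":-0.003,"yaw":0},{"dx":0,"dy":0,"dz":-0.003,"yaw":0},{"dx":0,"dy":0,"dz":0,"yaw":0}]'
```

```text
time_s: 6.88
ee_pos: [490.0, -188.4, 185.7]
ee_rot: [-180.0, 0.0, -0.2]
force: [-0.4, -0.0, -0.8]
gripper_width: 13.6
gripper_force: 30.0
time_s: 7.25
ee_pos: [490.0, -188.3, 180.8]
ee_rot: [-180.0, 0.0, -0.2]
force: [0.6, 0.3, -0.1]
gripper_width: 13.3
gripper_force: 30.0
```

```bash
python3 -m crank '[{"dx":0,"dy":0,"dz":-0.0025,"yaw":0},{"dx":0,"dy":0,"dz":-0.0025,"yaw":0},{"dx":0,"dy":0,"dz":-0.0025,"yaw":0},{"dx":0,"dy":0,"dz":0,"yaw":0}]'
```

```text
time_s: 7.75
ee_pos: [490.0, -188.3, 175.0]
ee_rot: [-180.0, 0.0, -0.2]
force: [-1.5, 0.4, 0.2]
gripper_width: 13.5
gripper_force: 30.0
```

```bash
python3 -m crank '[{"dx":0,"dy":0,"dz":-0.002,"yaw":0},{"dx":0,"dy":0,"dz":-0.002,"yaw":0},{"dx":0,"dy":0,"dz":0,"yaw":0}]'
```

```text
time_s: 8.12
ee_pos: [490.0, -188.3, 171.8]
ee_rot: [-180.0, 0.0, -0.2]
force: [-0.2, -1.1, -0.3]
gripper_width: 13.2
gripper_force: 30.0
```

```bash
python3 -m crank '[{"dx":0,"dy":0,"dz":-0.0025,"yaw":0},{"dx":0,"dy":0,"dz":-0.0025,"yaw":0},{"dx":0,"dy":0,"dz":0,"yaw":0}]'
```

```text
time_s: 8.5
ee_pos: [490.0, -188.3, 167.7]
ee_rot: [-180.0, 0.0, -0.2]
force: [0.1, 0.2, -1.3]
gripper_width: 13.0
gripper_force: 30.0
```

```bash
python3 -m crank '[{"dx":0,"dy":0,"dz":-0.0025,"yaw":0},{"dx":0,"dy":0,"dz":-0.0025,"yaw":0},{"dx":0,"dy":0,"dz":0,"yaw":0}]'
```

```text
time_s: 8.88
ee_pos: [490.0, -188.3, 163.8]
ee_rot: [-180.0, 0.0, -0.2]
force: [-0.8, 0.3, -0.1]
gripper_width: 13.4
gripper_force: 30.0
```

```bash
python3 -m crank '[{"dx":0,"dy":0,"dz":-0.0025,"yaw":0},{"dx":0,"dy":0,"dz":-0.0025,"yaw":0},{"dx":0,"dy":0,"dz":0,"yaw":0}]'
```

```text
time_s: 9.25
ee_pos: [490.2, -188.4, 160.0]
ee_rot: [180.0, -0.0, -0.2]
force: [-0.3, -0.3, 0.2]
gripper_width: 13.2
gripper_force: 30.0
```

```bash
python3 -m crank '[{"dx":0,"dy":0,"dz":-0.0025,"yaw":0},{"dx":0,"dy":0,"dz":0,"yaw":0}]'
```

```text
time_s: 9.5
ee_pos: [490.3, -188.5, 158.3]
ee_rot: [180.0, -0.0, -0.2]
force: [-0.2, 0.7, 3.2]
gripper_width: 13.6
gripper_force: 30.0
```

Contact with the catch: 3.2 N.

```bash
python3 -m crank '[{"dx":0,"dy":0,"dz":-0.002,"yaw":0},{"dx":0,"dy":0,"dz":-0.002,"yaw":0},{"dx":0,"dy":0,"dz":0,"yaw":0}]'
```

```text
time_s: 9.88
ee_pos: [490.3, -188.4, 155.1]
ee_rot: [180.0, -0.0, -0.2]
force: [-0.1, 0.7, 5.0]
gripper_width: 13.4
gripper_force: 30.0
```

```bash
python3 -m crank '[{"dx":0,"dy":0,"dz":-0.0013,"yaw":0},{"dx":0,"dy":0,"dz":0,"yaw":0}]'
```

```text
time_s: 10.12
ee_pos: [490.4, -188.5, 154.2]
ee_rot: [180.0, -0.0, -0.2]
force: [-1.1, 0.1, 5.2]
gripper_width: 13.6
gripper_force: 30.0
```

```bash
python3 -m crank '[{"dx":0,"dy":0,"dz":-0.0013,"yaw":0},{"dx":0,"dy":0,"dz":0,"yaw":0}]'
```

```text
time_s: 10.38
ee_pos: [490.3, -188.5, 153.1]
ee_rot: [180.0, -0.0, -0.2]
force: [-1.0, 0.7, 6.0]
gripper_width: 13.3
gripper_force: 30.0
```

```bash
python3 -m crank '[{"dx":0,"dy":0,"dz":-0.0013,"yaw":0},{"dx":0,"dy":0,"dz":0,"yaw":0}]'
```

```text
time_s: 10.62
ee_pos: [490.3, -188.5, 152.1]
ee_rot: [180.0, -0.0, -0.2]
force: [-1.0, 0.1, 5.9]
gripper_width: 13.2
gripper_force: 30.0
```

```bash
python3 -m crank '[{"dx":0,"dy":0,"dz":-0.0013,"yaw":0},{"dx":0,"dy":0,"dz":0,"yaw":0}]'
```

```text
time_s: 10.88
ee_pos: [490.4, -188.5, 151.3]
ee_rot: [180.0, -0.1, -0.2]
force: [-1.6, 0.5, 7.7]
gripper_width: 13.4
gripper_force: 30.0
```

```bash
cat > lid.py <<'E'
from h import *
s=eyes.grab_frame('scene');cv2.imwrite('pics/s_now.png',s[:,:,::-1]);o=cv2.imread('pics/s4.png')[:,:,::-1]
print('lid diff',(cv2.absdiff(s,o.copy())[60:160,235:340].max(2)>40).sum())
E
python3 lid.py
```

```text
lid diff 2232
```

View pics/s_now.png

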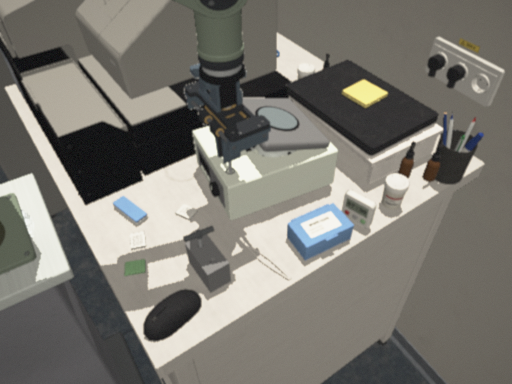

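The lid is still shut, so I'll use this frame as the new reference and keep pressing gently.

```bash
cp pics/s_now.png pics/s4.png; python3 -m crank '[{"dx":0,"dy":0,"dz":-0.001,"yaw":0},{"dx":0,"dy":0,"dz":0,"yaw":0}]'; python3 lid.py
```

```text
time_s: 11.18
ee_pos: [490.4, -188.5, 150.7]
ee_rot: [180.0, -0.1, -0.2]
force: [-1.2, 1.3, 8.8]
gripper_width: 13.2
gripper_force: 30.0
lid diff 1256
```

```bash
python3 -m crank '[{"dx":0,"dy":0,"dz":-0.0006,"yaw":0},{"dx":0,"dy":0,"dz":0,"yaw":0}]'; python3 lid.py
```

```text
time_s: 11.48
ee_pos: [490.5, -188.5, 150.3]
ee_rot: [180.0, -0.1, -0.2]
force: [-1.7, 0.4, 7.7]
gripper_width: 13.1
gripper_force: 30.0
lid diff 1733
```

```bash
python3 -m crank '[{"dx":0,"dy":0,"dz":0.01,"yaw":0},{"dx":0,"dy":0,"dz":0.02,"yaw":0},{"dx":0,"dy":0,"dz":0.025,"yaw":0},{"dx":0,"dy":0,"dz":0.022,"yaw":0},{"dx":0,"dy":0,"dz":0,"yaw":0}]'; python3 lid.py
```

```text
time_s: 12.15
ee_pos: [490.7, -188.6, 211.5]
ee_rot: [179.9, -0.1, -0.2]
force: [0.0, 0.0, 0.1]
gripper_width: 13.3
gripper_force: 30.0
lid diff 3093
```

View pics/s_now.png

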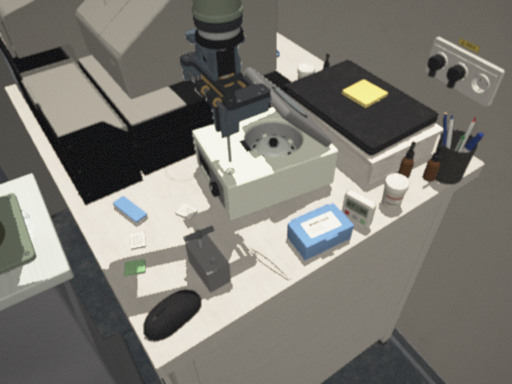

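The lid has sprung up. Now I'll take the pin back to the stand.

```bash
python3 -m crank '[{"dx":-0.0146,"dy":-0.0178,"dz":0,"yaw":1},{"dx":-0.0146,"dy":-0.0178,"dz":0,"yaw":1},{"dx":-0.0146,"dy":-0.0178,"dz":0,"yaw":1},{"dx":-0.0146,"dy":-0.0178,"dz":0,"yaw":1},{"dx":-0.0146,"dy":-0.0178,"dz":0,"yaw":1},{"dx":-0.0146,"dy":-0.0178,"dz":0,"yaw":1},{"dx":-0.0146,"dy":-0.0178,"dz":0,"yaw":1},{"dx":-0.0146,"dy":-0.0178,"dz":0,"yaw":1},{"dx":-0.0146,"dy":-0.0178,"dz":0,"yaw":1},{"dx":-0.0146,"dy":-0.0178,"dz":0,"yaw":1}]'
python3 -m crank '[{"dx":0,"dy":0,"dz":-0.01,"yaw":1},{"dx":0,"dy":0,"dz":-0.02,"yaw":1},{"dx":0,"dy":0,"dz":-0.02,"yaw":1},{"dx":0,"dy":0,"dz":-0.01,"yaw":1},{"dx":0,"dy":0,"dz":0,"yaw":1},{"dx":0,"dy":0,"dz":0,"yaw":0}]'
```

```text
time_s: 13.45
ee_pos: [372.3, -330.8, 209.4]
ee_rot: [-179.9, -0.0, 50.0]
force: [0.2, -0.0, -0.6]
gripper_width: 13.2
gripper_force: 30.0
time_s: 14.2
ee_pos: [372.8, -330.3, 161.6]
ee_rot: [-179.9, -0.1, 74.7]
force: [-0.7, -0.4, -1.0]
gripper_width: 13.0
gripper_force: 30.0
```

```bash
python3 -m crank '[{"dx":0.0013,"dy":-0.0005,"dz":-0.015,"yaw":0},{"dx":0,"dy":0,"dz":0,"yaw":0}]'
python3 - <<'E'
from h import *
e=telemetry.state()['ee_pos'];c=eyes.calibration('wrist')
w=snap('wrist','w5.png');s=snap('scene','s5.png')
tip=e-[0,0,81.4];a=proj('wrist',tip,c);b=proj('scene',tip);print(tip,a,b)
L=[]
for im,(x,y) in((w,a),(s,b)):
    x,y=int(x)-25,int(y)-25;print(x,y);L.append(cv2.resize(im[y:y+50,x:x+50,::-1],(400,400),interpolation=3))
cv2.imwrite('pics/f.png',np.clip(np.hstack(L)*1.5,0,255).astype('uint8'))
import json;json.dump({k:np.array(v).tolist() for k,v in c.items()},open('c5.json','w'))
E
```

```text
time_s: 14.45
ee_pos: [373.7, -330.5, 149.4]
ee_rot: [-179.9, -0.1, 74.8]
force: [-0.8, 0.6, -0.4]
gripper_width: 12.9
gripper_force: 30.0
[ 373.66206544 -330.53416042   68.04580998] [253.62026301 198.43152704] [212.71969496 257.97151134]
228 173
187 232
```

View pics/f.png

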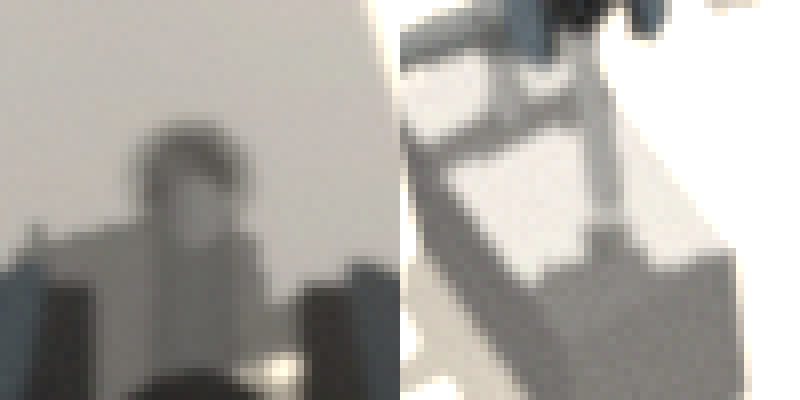

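In the wrist view the hole is at about (251.9,196.5) and the tip at about (252.5,198.9).

Run:
```python
from h import *
import json
c=json.load(open('c5.json'))
for tv in (197.5,198.9):print(onz('wrist',251.9,196.5,58,c)-onz('wrist',252.5,tv,68,c))
```

```text
[ -0.96119805  -1.6551628  -10.        ]
[ -0.67335814  -0.60031497 -10.        ]
```

```bash
python3 -m crank '[{"dx":-0.0008,"dy":-0.001,"dz":-0.006,"yaw":0},{"dx":0,"dy":0,"dz":-0.004,"yaw":0},{"dx":0,"dy":0,"dz":-0.003,"yaw":0},{"dx":0,"dy":0,"dz":-0.003,"yaw":0},{"dx":0,"dy":0,"dz":0,"yaw":0}]'
```

```text
time_s: 15.18
ee_pos: [373.6, -331.8, 138.0]
ee_rot: [-180.0, -0.0, 74.8]
force: [0.3, 0.8, -0.8]
gripper_width: 13.3
gripper_force: 30.0
```

```bash
python3 -m crank '[{"dx":0,"dy":0,"dz":-0.003,"yaw":0},{"dx":0,"dy":0,"dz":-0.003,"yaw":0},{"dx":0,"dy":0,"dz":-0.003,"yaw":0},{"dx":0,"dy":0,"dz":0,"yaw":0}]'
```

```text
time_s: 15.68
ee_pos: [373.5, -331.7, 130.5]
ee_rot: [-180.0, -0.0, 74.8]
force: [-0.7, 0.9, -2.5]
gripper_width: 13.6
gripper_force: 30.0
```

```bash
python3 -m crank '[{"dx":0,"dy":0,"dz":-0.01,"yaw":0},{"dx":0,"dy":0,"dz":-0.01,"yaw":0},{"dx":0,"dy":0,"dz":-0.01,"yaw":0},{"dx":0,"dy":0,"dz":-0.01,"yaw":0},{"dx":0,"dy":0,"dz":0,"yaw":0}]'
```

```text
time_s: 16.3
ee_pos: [373.3, -331.6, 97.8]
ee_rot: [-179.9, -0.0, 74.8]
force: [-1.7, 1.3, -1.7]
gripper_width: 12.8
gripper_force: 30.0
```

```bash
python3 -m crank '[{"dx":0,"dy":0,"dz":-0.004,"yaw":0},{"dx":0,"dy":0,"dz":-0.003,"yaw":0},{"dx":0,"dy":0,"dz":0,"yaw":0}]'
```

```text
time_s: 16.68
ee_pos: [373.4, -331.6, 93.1]
ee_rot: [-180.0, -0.0, 74.8]
force: [-2.8, 4.4, 0.3]
gripper_width: 13.4
gripper_force: 30.0
```

```bash
python3 -m crank '[{"dx":0,"dy":0,"dz":-0.003,"yaw":0},{"dx":0,"dy":0,"dz":0,"yaw":0}]'
python3 -m crank '[{"dx":0,"dy":0,"dz":0,"yaw":0},{"dx":0,"dy":0,"dz":0,"yaw":0},{"dx":0,"dy":0,"dz":0,"yaw":0},{"dx":0,"dy":0,"dz":0,"yaw":0}]' 0.5
python3 -m crank '[{"dx":0,"dy":0,"dz":0.03,"yaw":0},{"dx":0,"dy":0,"dz":0.06,"yaw":0},{"dx":0,"dy":0,"dz":0.06,"yaw":0},{"dx":0,"dy":0,"dz":0,"yaw":0}]'
python3 - <<'E'
from h import *
s=snap('scene','s6.png');d=snap('side','d6.png')
# dark grip pixels near the start location, compared to the first pictures
for n,f,im in(('scene','a',s),('side','b',d)):
    x,y=np.round(proj(n,(373.5,-330,99))).astype(int)
    for q in(cv2.imread(f'pics/{f}.png'),im[:,:,::-1]):
        m=(q[y-18:y+18,x-7:x+8].max(2)<45);v,u=np.nonzero(m);print(n,m.sum(),u.mean()+x-7,v.mean()+y-18,v.min()+y-18,v.max()+y-18) if m.any() else print(n,0)
# lid lip prediction
ps=np.array([[490.4,-188.9]])
E
```

```text
time_s: 16.92
ee_pos: [373.5, -331.6, 90.8]
ee_rot: [-180.0, -0.0, 74.8]
force: [-2.1, 4.6, -0.4]
gripper_width: 13.7
gripper_force: 30.0
time_s: 17.42
ee_pos: [374.0, -332.4, 91.1]
ee_rot: [179.9, 0.0, 74.8]
force: [0.7, 0.8, -0.3]
gripper_width: 45.2
gripper_force: 0.0
time_s: 17.92
ee_pos: [375.6, -333.8, 214.9]
ee_rot: [179.5, 0.3, 74.8]
force: [-0.1, 0.2, -0.6]
gripper_width: 45.6
gripper_force: 0.0
scene 100 210.27 247.27999999999997 237 256
scene 103 211.0873786407767 247.73786407766988 238 257
side 73 334.7945205479452 202.02739726027397 194 211
side 0
```

The pin is seated back in its hole. Next is the lid.

```bash
python3 -m crank '[{"dx":0.0194,"dy":0.025,"dz":0.003,"yaw":-1},{"dx":0.0194,"dy":0.025,"dz":0.003,"yaw":-1},{"dx":0.0194,"dy":0.025,"dz":0.003,"yaw":-1},{"dx":0.0194,"dy":0.025,"dz":0.003,"yaw":-1},{"dx":0.0194,"dy":0.025,"dz":0.003,"yaw":-1},{"dx":0.0194,"dy":0.025,"dz":0.003,"yaw":-1},{"dx":0.0194,"dy":0.025,"dz":0.003,"yaw":-1},{"dx":0.0194,"dy":0.025,"dz":0.003,"yaw":-1},{"dx":0.0194,"dy":0.025,"dz":0.003,"yaw":-1},{"dx":0.0194,"dy":0.025,"dz":0.003,"yaw":-1}]' 0
python3 -m crank '[{"dx":0,"dy":0,"dz":0,"yaw":-1},{"dx":0,"dy":0,"dz":0,"yaw":-1},{"dx":0,"dy":0,"dz":0,"yaw":-1},{"dx":0,"dy":0,"dz":0,"yaw":-1},{"dx":0,"dy":0,"dz":0,"yaw":-1},{"dx":0,"dy":0,"dz":0,"yaw":-1}]'
python3 - <<'E'
from h import *
d=snap('side','d7.png');snap('scene','s7.png')
b=cv2.imread('pics/b.png')[:,:,::-1]
x,y=np.round(proj('side',(373.5,-330,99))).astype(int)
for q in(b,d):
    m=(q[y-18:y+18,x-7:x+8].max(2)<45);v,u=np.nonzero(m);print(m.sum(),u.mean() if m.any() else 0,v.mean() if m.any() else 0)
E
```

```text
time_s: 19.27
ee_pos: [528.5, -131.1, 232.8]
ee_rot: [-179.9, 0.2, 24.6]
force: [0.3, -0.2, -0.0]
gripper_width: 0.3
gripper_force: 0.0
time_s: 20.02
ee_pos: [528.0, -131.8, 232.7]
ee_rot: [-180.0, 0.2, -5.4]
force: [-0.1, 0.1, -0.2]
gripper_width: 0.5
gripper_force: 0.0
73 6.794520547945205 18.027397260273972
0 0 0
```

```bash
python3 -m crank '[{"dx":0.0083,"dy":-0.0007,"dz":0,"yaw":0},{"dx":0.0083,"dy":-0.0007,"dz":0,"yaw":0},{"dx":0.0083,"dy":-0.0007,"dz":0,"yaw":0},{"dx":0.0083,"dy":-0.0007,"dz":0,"yaw":0},{"dx":0.0083,"dy":-0.0007,"dz":0,"yaw":0},{"dx":0.0083,"dy":-0.0007,"dz":0,"yaw":0},{"dx":0.0083,"dy":-0.0007,"dz":0,"yaw":0},{"dx":0.0083,"dy":-0.0007,"dz":0,"yaw":0},{"dx":0.0083,"dy":-0.0007,"dz":0,"yaw":0},{"dx":0.0083,"dy":-0.0007,"dz":0,"yaw":0}]'
```

```text
time_s: 21.38
ee_pos: [595.7, -137.6, 234.9]
ee_rot: [180.0, 0.0, -5.2]
force: [0.4, -0.2, 0.1]
gripper_width: 0.7
gripper_force: 0.2
```

```bash
python3 -m crank '[{"dx":0.0083,"dy":-0.0007,"dz":0,"yaw":0},{"dx":0.0083,"dy":-0.0007,"dz":0,"yaw":0},{"dx":0.0083,"dy":-0.0007,"dz":0,"yaw":0},{"dx":0.0083,"dy":-0.0007,"dz":0,"yaw":0},{"dx":0.0083,"dy":-0.0007,"dz":0,"yaw":0},{"dx":0.0083,"dy":-0.0007,"dz":0,"yaw":0}]'
```

```text
time_s: 22.12
ee_pos: [635.6, -141.0, 234.9]
ee_rot: [180.0, -0.0, -5.2]
force: [-0.1, 0.1, 0.6]
gripper_width: 0.3
gripper_force: 0.1
```

```bash
python3 -m crank '[{"dx":0.0083,"dy":-0.0007,"dz":0,"yaw":0},{"dx":0.0083,"dy":-0.0007,"dz":0,"yaw":0},{"dx":0.0083,"dy":-0.0007,"dz":0,"yaw":0},{"dx":0.0083,"dy":-0.0007,"dz":0,"yaw":0},{"dx":0,"dy":0,"dz":0,"yaw":0}]'
```

```text
time_s: 22.75
ee_pos: [652.6, -142.5, 236.2]
ee_rot: [-180.0, 1.2, -5.2]
force: [-28.0, 2.1, 14.5]
gripper_width: 0.7
gripper_force: 13.7
```

```bash
python3 -m crank '[{"dx":0.006,"dy":-0.0005,"dz":0,"yaw":0},{"dx":0,"dy":0,"dz":0,"yaw":0}]'
```

```text
time_s: 23.0
ee_pos: [654.0, -142.7, 236.6]
ee_rot: [-180.0, 1.6, -5.3]
force: [-37.0, 4.3, 18.0]
gripper_width: 0.2
gripper_force: 18.3
```

That is firm resistance, most likely the hinge stop. I'll back off and measure the lid.

```bash
python3 -m crank '[{"dx":-0.02,"dy":0.001,"dz":0,"yaw":0},{"dx":-0.05,"dy":0.003,"dz":0,"yaw":0},{"dx":-0.07,"dy":0.005,"dz":0.0,"yaw":0},{"dx":-0.07,"dy":0.006,"dz":0.01,"yaw":0},{"dx":-0.07,"dy":0.03,"dz":0.02,"yaw":0},{"dx":-0.05,"dy":0.03,"dz":0.02,"yaw":0},{"dx":0,"dy":0,"dz":0,"yaw":0}]'
python3 - <<'E'
from h import *
s=snap('scene','s8.png');d=snap('side','d8.png')
H=np.array([705.2,-149.5,111.]);u=np.array([.996,-.087,0]);w=np.array([.087,.996,0])
P=lambda th,r,y,h:H+y*w+r*(-np.cos(th)*u+np.sin(th)*np.array([0,0,1]))+h*(np.sin(th)*u+np.cos(th)*np.array([0,0,1]))
for n,im in(('scene',s),('side',d)):
    for th in(.8,1.2,1.35,1.5):
        print(n,th,[np.round(proj(n,P(th,r,y,-5)),0).tolist() for r,y in((158,90),(158,-90),(180,0))])
# brightness scans down through the lid's front edge, on the line of the lip
for n,im in(('scene',s),('side',d)):
    x,y=np.round(proj(n,P(1.5,120,-50 if n=='scene' else 50,-5))).astype(int)
    print(n,x,y,[im[v,x].tolist() for v in range(max(0,y-40),y+30,3)])
x,y=np.round(proj('side',(373.5,-330,99))).astype(int)
q=d[y-18:y+18,x-7:x+8].max(2);print('pin side',(q<45).sum(),q.min());
E
```

```text
time_s: 23.88
ee_pos: [401.6, -82.9, 276.7]
ee_rot: [180.0, -0.2, -5.1]
force: [0.8, 0.2, 0.0]
gripper_width: 0.4
gripper_force: 0.0
scene 0.8 [[240.0, 72.0], [282.0, 118.0], [252.0, 89.0]]
scene 1.2 [[262.0, 50.0], [308.0, 94.0], [280.0, 62.0]]
scene 1.35 [[272.0, 44.0], [319.0, 87.0], [292.0, 54.0]]
scene 1.5 [[282.0, 40.0], [330.0, 82.0], [304.0, 49.0]]
side 0.8 [[167.0, 173.0], [239.0, 139.0], [208.0, 153.0]]
side 1.2 [[151.0, 147.0], [224.0, 115.0], [190.0, 124.0]]
side 1.35 [[145.0, 139.0], [218.0, 108.0], [183.0, 115.0]]
side 1.5 [[140.0, 132.0], [213.0, 103.0], [177.0, 108.0]]
scene 318 89 [[110, 106, 97], [109, 106, 97], [108, 105, 97], [187, 178, 165], [210, 201, 187], [147, 144, 138], [142, 139, 134], [121, 117, 114], [86, 84, 81], [72, 71, 70], [70, 71, 70], [73, 71, 69], [71, 68, 68], [69, 69, 67], [61, 59, 59], [49, 50, 49], [40, 42, 39], [35, 32, 33], [34, 33, 33], [31, 29, 26], [34, 37, 36], [43, 44, 43], [67, 67, 65], [70, 68, 65]]
side 160 139 [[97, 91, 82], [96, 91, 81], [96, 91, 82], [96, 90, 81], [90, 85, 76], [32, 31, 31], [71, 68, 65], [121, 115, 111], [91, 87, 83], [61, 59, 58], [60, 58, 56], [61, 59, 57], [62, 58, 57], [61, 58, 57], [61, 59, 57], [62, 59, 58], [60, 57, 55], [63, 59, 58], [62, 58, 57], [61, 58, 56], [61, 58, 56], [61, 57, 55], [61, 58, 56], [60, 58, 55]]
pin side 72 11
```

The side view shows the pin as it stood at the start. In both views the lid's edge fits an angle of about 1.5 rad. I'm handing the job in.

```bash
python3 -c "
from workcell import ticket
print(ticket.job_done())"
```

```text
the job is handed in; nothing more can be done
None
```

I handed the job in at about 24 s: the pin freed the catch (force readings stayed under 9 N), the pin is back in its own hole of the stand, the lid measures about 1.5 rad open, and I didn't touch the key or the other things on the bench; no verdict came back.

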